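Lever open the parts box and tip the bolts in

TASK

The lid of the grey parts box sits too tight for fingers: lever it up with the edge of the cold chisel, working between the lid's lip and the ledge below it, and swing it open until it stands upright or beyond. Then lift the open tin and pour all five bolts out of its spout into the box. Finish with the empty tin standing upright on the bench, the chisel lying on the bench and the lid left open; leave the T-handle and the closed round tin where they are.

Things in the scene. Friction and masses are not known exactly. Their poses are not given: they have to be found in the camera images.
- parts_box: grey sheet-steel box fixed to the bench, 110 (its x) x 140 (its y) x 60 mm high, walls and floor 3 mm, hollow under a hinged lid. Origin: centre of the underside; z up; x points from the front (pry side, with a ledge) to the hinge side. The front faces roughly to the robot's right; a large bench vise stands close behind the box
- box_middle (a point): centre of the box's inner floor, 3 mm above the bench
- pry_gap (a point): middle of the gap between ledge and closed lid, at its front mouth (x = -71, z = 55 mm of the box). The ledge sticks 16 mm out of the box front, is 100 mm long and 4 mm thick, top 49 mm above the bench. The closed lid overhangs the same 16 mm, underside 61 mm above the bench: the gap is 12 mm high, 16 mm deep, open to front and sides
- box_lid (a joint): hinge of the lid in rad: 0 closed, 1.57 upright, 1.9 stop. The hinge is stiff (0.11 N m of friction, lid 0.12 kg): about 2 N at the lip lifts it, and it stays where it is left
- lid_edge (a point): middle of the lid's free front edge, on its underside; the lid is a plate 126 mm from hinge to free edge, 146 mm wide, 4 mm thick
- lid_hinge (a point): middle of the hinge line at the rear top edge of the box, 60 mm above the bench; the hinge runs along the box's y, and the lid swings up and back over it
- chisel: plain grey cold chisel, 138 mm long, about 0.22 kg, lying loose on the bench. Origin: mid-length at its underside as it lies; z up; cutting edge at y = -69 mm, struck end at +69 mm. Shank 17 to 19 mm wide (x), up to 19 mm thick. Underside nearly flat; the edge is 14 mm wide, 1.4 to 2.8 mm above the underside; the top rises to 7.5 mm at 8 mm and to 18.5 mm at 80 mm behind the edge
- tin: open aluminium pouring tin, a square cup with a sloping spout, loose, about 0.12 kg, holding the bolts. Origin: under its floor; z up; spout toward -x. 58 mm wide (y); flat upright side walls from x = -78 to 44 mm, 55 mm high, 2.5 mm thick, back wall at x = 44 mm. The floor runs from x = -40 to 44 mm; from there the spout floor rises at 45 degrees between the side walls to the lip
- tin_lip (a point): middle of the spout's lip, at x = -82 mm, z = 43.5 mm of the tin
- t_handle: bright sliding T-handle lying flat, 30 x 172 x 17 mm, origin under its centre; bystander
- flat_tin: closed flat round tin standing on the bench, 86 mm across, 40 mm high, origin under its centre; bystander
- bolt_a: loose plain steel hexagon-head bolt, 36 mm long, head 16 mm and shank 10 mm across, 30 g, in the tin at the start; long axis y, head at +y, origin 8 mm below the middle of its axis
- bolt_b: loose plain steel hexagon-head bolt, 36 mm long, head 16 mm and shank 10 mm across, 30 g, in the tin at the start; long axis y, head at +y, origin 8 mm below the middle of its axis
- bolt_c: loose plain steel hexagon-head bolt, 36 mm long, head 16 mm and shank 10 mm across, 30 g, in the tin at the start; long axis y, head at +y, origin 8 mm below the middle of its axis
- bolt_d: loose plain steel hexagon-head bolt, 36 mm long, head 16 mm and shank 10 mm across, 30 g, in the tin at the start; long axis y, head at +y, origin 8 mm below the middle of its axis
- bolt_e: loose plain steel hexagon-head bolt, 36 mm long, head 16 mm and shank 10 mm across, 30 g, in the tin at the start; long axis y, head at +y, origin 8 mm below the middle of its axis

How it is judged:
On the way, in this order (a step that is already met when the one before it is completed fails the run):
1. the chisel levers the lid up off the box (value of joint box_lid above 0.15 rad and contact force between chisel and box_lid above 0.2 N), for 0.1 s.
2. the lid is swung open to upright or beyond (value of joint box_lid above 1.45 rad), for 0.2 s.
3. the tin, held in the gripper, is tipped over the box (angle between tin's own z axis and vertical above 0.9 rad and contact force between the fingers and tin above 0.5 N and horizontal distance between tin_lip and box_middle below 0.1 m and height (world z) of tin_lip above 0.03 m), for 0.2 s.
At the end, for the whole second after the job is handed in: All five bolts lie at rest inside the box (their origins between its walls and below its rim); the lid stands open by more than 1.35 rad; the tin stands upright on the bench (within 0.1 rad) and the chisel lies on the bench beside the box, both at rest (x of bolt_a in the frame of parts_box between -0.058 and 0.058 m and y of bolt_a in the frame of parts_box between -0.073 and 0.073 m and z of each of bolt_a, bolt_b, bolt_c, bolt_d, bolt_e in the frame of parts_box below 0.055 m and linear speed of each of bolt_a, bolt_b, bolt_c, bolt_d, bolt_e below 0.05 m/s and x of bolt_b in the frame of parts_box between -0.058 and 0.058 m and y of bolt_b in the frame of parts_box between -0.073 and 0.073 m and x of bolt_c in the frame of parts_box between -0.058 and 0.058 m and y of bolt_c in the frame of parts_box between -0.073 and 0.073 m and x of bolt_d in the frame of parts_box between -0.058 and 0.058 m and y of bolt_d in the frame of parts_box between -0.073 and 0.073 m and x of bolt_e in the frame of parts_box between -0.058 and 0.058 m and y of bolt_e in the frame of parts_box between -0.073 and 0.073 m and value of joint box_lid above 1.35 rad and angle between tin's own z axis and vertical below 0.1 rad and height (world z) of tin below 0.01 m and linear speed of each of tin, chisel below 0.03 m/s and height (world z) of chisel between -0.02 and 0.03 m and angle between chisel's own y axis and vertical above 1.3 rad and horizontal distance between chisel and box_middle above 0.09 m); the robot touches nothing.
It fails at once if the T-handle is moved by more than 30 mm (distance of t_handle from where it was at the start of the episode above 0.03 m).
It fails at once if the flat round tin is moved by more than 30 mm (distance of flat_tin from where it was at the start of the episode above 0.03 m).
It fails at once if the fingers, not the chisel, lift the lid off the box (contact force between the fingers and box_lid above 2 N and value of joint box_lid between 0.03 and 0.15 rad).
It also fails if it takes over 72 s, if anything falls off the work surface, if the arm or the gripper's body presses on something with over 40 N, if the wrist force passes 120 N, or if a joint passes its speed limit or range.

ROBOT

A 6-joint arm with a two-finger parallel gripper is mounted at the origin on the work surface; the furniture and walls round the work are solid. World frame = base frame: x ahead of the robot, y to its left, z up, the work surface at z = 0. Lengths are in m, angles in rad, forces in N, time in s.
With the tool pointing down it reaches from about 0.275 to 0.75 m from the base axis. Payload 10.2 kg.
Tool frame: the origin (TCP) lies on the front face of the gripper's body, between the roots of the fingers; the fingertips stand 64 mm ahead of it and the grasp point (between the pads) lies 45 mm ahead of it (r.tcp_to_tips is the distance from the TCP to the fingertips, in m); z points along the fingers, y is the line along which they close (so a half turn about z gives the same grasp; the last joint's range is limited). The gripper opens to 88 mm and grips with 3 to 60 N. Pads are 18 mm wide; open, the fingers measure 123 mm over their backs; the gripper's body (75 mm by 187 mm) begins 45 mm behind the grasp point.
Start: joints at [-1.545, 0.313, 1.498, -0, 1.331, -0.223], TCP at [0.129, -0.509, 0.303] pointing down, gripper open.
Joint ranges: [-2.94, 2.94], [-0.97, 2.17], [0.19, 2.56], [-1.23, 4.37], [0.02, 3.11], [-2.88, 2.88]. Speed limits (rad/s): [2.39, 2.39, 3.01, 3.14, 3.14, 3.14].

INTERFACE

Orientations are given as a unit quaternion [w, x, y, z].
In Python, from plant import r gives the robot as it stands.
- The arm moves only by the shell command python3 -m inch 'ROWS' [OPENING] [FORCE]. ROWS is JSON, a list of rows, each an object with "dp": the shift along the tool's x, y, z scaled (see below), a list of three; "rotation": the turn, a rotation vector about the tool's x, y, z scaled (see below), a list of three. In form: [{"dp": [dx, dy, dz], "rotation": [ax, ay, az]}, ...]. A call has 1 to 20 rows; each row is the pose to reach, as a shift and turn from the pose commanded when the call began, along the tool's axes at that moment, turning the shorter way round; what a row does not reach only later rows make up. The controller multiplies each number of a shift by 0.2 m and each number of a turn by pi rad. A row lasts 1/10 s, in which the tool goes at most 50 mm and 8.59 degrees, less where a joint would pass 70% of its speed; a pose out of reach is approached as far as the arm can. A call with a number of a shift or a turn outside -1 to 1 is refused whole. A call with a gripper value outside its range is refused whole. OPENING is the opening, from -1 (shut) to 1 (fully open), so that 0 is half open, set as the call begins (- or left out, the last holds). The fingers move at their own pace and stop on an object; FORCE is the grip in N (left out, the last holds). Time passes only in rows, so rows that repeat a pose let the fingers close. It gives the time, the measured TCP pose, the force, the opening and the grip force at its end, in the units of the state.
- r.sense(): the state, without advancing time (a new reading comes with each control period).
- r.snapshot(name): name is "scene" or "top" or "wrist"; returns the picture (480x640x3 uint8, red, green, blue); there is no depth.
- r.camera_info(name): a dict with "fx", "fy", "cx", "cy" (pixels), "origin" and "attitude" of the camera in the world. Camera axes: x right, y down, z forward; pixel columns grow to the right and rows downward; lengths in m; the calibration is good to about 2 mm. A picture is of the moment at which its call begins: read the wrist's pose just before it. camera_info takes no time and is no camera call; for the wrist camera it gives the pose at the moment of the call.
- r.finish_job(): hands the job in; it is judged then, once.
Trained networks look in the newest picture that a camera, given by its name, has taken for a name from the list of things; names that differ only in an ending like _2 or _b are one class to them, and where a whole thing is asked for, a point or a joint stands for the part that bears it (a point fixed in the world has none). Each returns a list of dicts, best first, with "score" (0 to 1); they miss things now and then, are a little off and sometimes report something else, mostly with a low value. They report only what shows in the picture. A call takes as long as a camera call.
- r.find_in(camera, name): "position" ([column, row] in pixels, amid what is visible of it).
The state is a dict: "time_s": time; "q": joint angles; "joint_vel": joint speeds; "effort": joint torques, N m; "eef_pos": TCP position; "eef_rot": TCP orientation; "contact_force": force on the tool from outside, world axes, zero at the start; "ft_torque": the same for the moment, N m; "opening": opening from 0.0 (shut) to 1.0 (fully open); "gripper_force": force on a finger pad.
Only numpy, scipy, OpenCV 4.12 (cv2) and the standard library are available. Lean on these libraries where they do the work, as an engineer would, in place of code of your own. Each camera call takes 0.05 s, during which the arm holds its last target. There are 200 camera calls.

## Working session

There is one attempt and no reset: what is moved stays moved. The work goes in short steps, Python scripts to look and compute and a shell command to move; the robot and the scene stay as the last step left them, time stands still between calls to the robot, and variables do not carry over. Pictures are saved under pics/ and viewed, at most 10 in all, crops included, and the job is handed in when it is done.

```bash
ls; mkdir -p pics
cat > h.py <<'E'
import numpy as np, cv2
from plant import r
from scipy.spatial.transform import Rotation as R
def q2R(q): return R.from_quat([q[1],q[2],q[3],q[0]])
def cam(n):
    c=r.camera_info(n); a=c['attitude']; a=np.array(a,float)
    M=q2R(a).as_matrix() if a.size==4 else a.reshape(3,3)
    return c,M,np.array(c['origin'])
def px2w(n,p,z):
    c,M,o=cam(n); d=M@np.array([(p[0]-c['cx'])/c['fx'],(p[1]-c['cy'])/c['fy'],1])
    return o+d*(z-o[2])/d[2]
def w2px(n,P):
    c,M,o=cam(n); v=M.T@(np.array(P)-o); return np.array([c['fx']*v[0]/v[2]+c['cx'],c['fy']*v[1]/v[2]+c['cy']])
def save(n,f): 
    im=r.snapshot(n); cv2.imwrite('pics/'+f,im[:,:,::-1]); return im
def rel(P,Rt=None,p0=None,R0=None):
    # dp (scaled), rot (scaled) to bring TCP to P, rotation Rt
    s=r.sense(); p0=np.array(s['eef_pos']) if p0 is None else np.array(p0); R0=q2R(s['eef_rot']) if R0 is None else R0
    dp=R0.inv().apply(np.array(P)-p0)/0.2
    rv=np.zeros(3) if Rt is None else (R0.inv()*Rt).as_rotvec()/np.pi
    return dp.round(4),rv.round(4)
E
python3 - <<'E'
from h import *
for n in ['scene','top','wrist']:
    save(n,n+'0.png'); print(n,r.camera_info(n))
    for t in ['parts_box','box_lid','pry_gap','lid_edge','lid_hinge','chisel','tin','tin_lip','t_handle','flat_tin','bolt_a']:
        print(t,[(np.round(d['position']).tolist(),round(d['score'],2)) for d in r.find_in(n,t)[:3]])
print(r.sense())
E
```

```text
pics
scene {'fx': 533.6315781210768, 'fy': 533.6315781210768, 'cx': 315.3457414118715, 'cy': 245.26648349445242, 'origin': array([ 0.04987668, -0.30792091,  1.12106313]), 'attitude': array([-0.2124639 ,  0.87908949, -0.41297445,  0.10729802])}
parts_box [([390.0, 362.0], 0.45)]
box_lid []
pry_gap []
lid_edge [([408.0, 273.0], 0.21)]
lid_hinge []
chisel [([200.0, 208.0], 0.64), ([396.0, 352.0], 0.29)]
tin [([396.0, 354.0], 0.81)]
tin_lip [([387.0, 363.0], 0.8)]
t_handle [([272.0, 186.0], 0.57)]
flat_tin [([408.0, 269.0], 0.94)]
bolt_a [([398.0, 354.0], 0.64), ([406.0, 346.0], 0.61), ([403.0, 347.0], 0.57)]
top {'fx': 556.0565492046874, 'fy': 556.0565492046874, 'cx': 325.3273825564059, 'cy': 239.87412982118474, 'origin': array([0.23533151, 0.03874798, 1.12099985]), 'attitude': array([ 0.0788834 , -0.69166589,  0.71318981, -0.0820732 ])}
parts_box [([318.0, 219.0], 0.94)]
box_lid []
pry_gap [([321.0, 216.0], 0.76)]
lid_edge []
lid_hinge [([321.0, 215.0], 0.85)]
chisel [([177.0, 287.0], 0.57), ([230.0, 203.0], 0.24)]
tin [([465.0, 264.0], 0.62)]
tin_lip [([464.0, 266.0], 0.87)]
t_handle 
[... 569 characters left out ...]
ray([-1.54540350e+00,  3.12907073e-01,  1.49771480e+00,  5.67243809e-06,
        1.33097891e+00, -2.23376366e-01]), 'joint_vel': array([-1.28829599e-03, -8.33510758e-05, -2.07936404e-04, -9.88608035e-05,
       -1.82153266e-03, -1.34154334e-04]), 'effort': array([-5.54696487e-05, -4.02112985e+01, -2.52415591e+01,  6.94747386e-02,
        3.19006573e-02, -1.44221838e-05]), 'eef_pos': array([ 0.1292623 , -0.50884486,  0.30271098]), 'eef_rot': array([-3.77600844e-06,  9.92274288e-01,  1.24063438e-01,  3.14362133e-06]), 'contact_force': array([ 0.28542878, -0.00665125,  0.62147205]), 'ft_torque': array([ 0.09383219, -0.04205785,  0.00058459]), 'gripper_force': 0.0, 'opening': 0.9976199825350474}
```

View pics/top0.png

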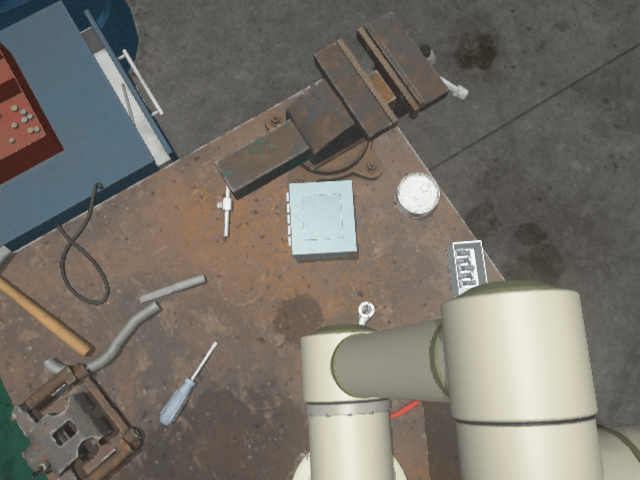

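View pics/scene0.png

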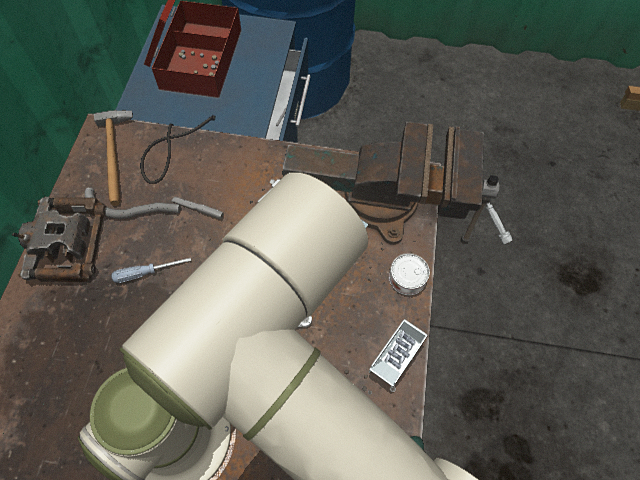

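The top view shows the box at about (323,220) with its hinge on the left, the chisel at (142,300)-(204,278), the T-handle at (227,210), the flat tin at (418,194) and the tin at (468,265). In the scene view the tin's spout points down-left, toward (387,383).

Run:
```python
from h import *
P=lambda p,z,n='top':print(p,z,px2w(n,p,z).round(3))
for p in [(142,300),(204,278),(173,289)]: P(p,.01)
for p in [(290,183),(352,181),(356,254),(292,259),(323,217)]: P(p,.064)
P((418,194),.04);P((227,210),.01)
P((452,242),.055);P((482,241),.055)
for p in [(402,320),(427,334),(392,385),(370,375)]: P(p,.055,'scene')
P((174,207),.01,'scene');P((222,214),.01,'scene')
for p in [(371,138),(315,155),(275,188),(398,120)]: P(p,.15);P(p,.1)
```

```text
(142, 300) 0.01 [0.381 0.4   0.01 ]
(204, 278) 0.01 [0.422 0.277 0.01 ]
(173, 289) 0.01 [0.401 0.339 0.01 ]
(290, 183) 0.064 [0.599 0.097 0.064]
(352, 181) 0.064 [ 0.6   -0.027  0.064]
(356, 254) 0.064 [ 0.451 -0.028  0.064]
(292, 259) 0.064 [0.445 0.096 0.064]
(323, 217) 0.064 [0.527 0.033 0.064]
(418, 194) 0.04 [ 0.576 -0.162  0.04 ]
(227, 210) 0.01 [0.563 0.232 0.01 ]
(452, 242) 0.055 [ 0.471 -0.219  0.055]
(482, 241) 0.055 [ 0.471 -0.278  0.055]
(402, 320) 0.055 [ 0.468 -0.218  0.055]
(427, 334) 0.055 [ 0.476 -0.276  0.055]
(392, 385) 0.055 [ 0.344 -0.281  0.055]
(370, 375) 0.055 [ 0.332 -0.236  0.055]
(174, 207) 0.01 [0.367 0.379 0.01 ]
(222, 214) 0.01 [0.427 0.276 0.01 ]
(371, 138) 0.15 [ 0.654 -0.061  0.15 ]
(371, 138) 0.1 [ 0.675 -0.066  0.1  ]
(315, 155) 0.15 [0.623 0.045 0.15 ]
(315, 155) 0.1 [0.643 0.045 0.1  ]
(275, 188) 0.15 [0.561 0.12  0.15 ]
(275, 188) 0.1 [0.578 0.124 0.1  ]
(398, 120) 0.15 [ 0.689 -0.113  0.15 ]
(398, 120) 0.1 [ 0.712 -0.121  0.1  ]
```

Run:
```python
import cv2
a=cv2.imread('pics/top0.png'); b=cv2.imread('pics/scene0.png')
c1=cv2.resize(a[250:325,120:250],(800,461),interpolation=3)
c2=cv2.resize(b[180:300,130:290],(800,600),interpolation=3)
cv2.imwrite('pics/c1.png',cv2.vconcat([cv2.resize(c1,(520,300)),cv2.resize(a[120:270,200:460],(520,300),interpolation=3)]))
```

```text
(no output)
```

View pics/c1.png

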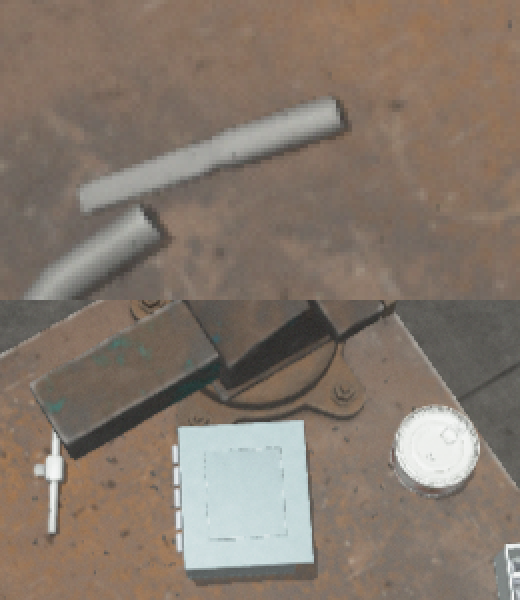

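The chisel tapers toward its left end, so its edge points to world +y at about (0.38,0.40) with the struck end at (0.42,0.28). That is already the prying direction.

```bash
python3 - <<'E'
from h import *
def down(phi): # tool x at angle phi, z down
    x=[np.cos(phi),np.sin(phi),0];z=[0,0,-1];return R.from_matrix(np.array([x,np.cross(z,x),z]).T)
print(rel([.45,-.1,.30],down(1.1)),rel([.407,.322,.2],down(1.892)))
E
cat >> h.py <<'E'
def down(phi):
    x=[np.cos(phi),np.sin(phi),0];z=[0,0,-1];return R.from_matrix(np.array([x,np.cross(z,x),z]).T)
E
```

```text
(array([ 2.0576, -1.5865,  0.0136]), array([-0.   , -0.   , -0.271])) (array([ 2.3687, -3.6844,  0.5136]), array([ 0.    , -0.    , -0.5231]))
```

```bash
python3 -m inch '[{"dp":[1,-0.77,0],"rotation":[0,0,-0.13]},{"dp":[1,-0.77,0],"rotation":[0,0,-0.13]},{"dp":[1,-0.77,0],"rotation":[0,0,-0.13]},{"dp":[1,-0.77,0],"rotation":[0,0,-0.13]},{"dp":[1,-0.77,0],"rotation":[0,0,-0.13]},{"dp":[1,-0.77,0],"rotation":[0,0,-0.13]}]' 1
python3 - <<'E'
from h import *
print(rel([.45,-.1,.30],down(1.1)))
E
```

```text
time_s: 2.4
eef_pos: [0.2874, -0.3067, 0.3031]
eef_rot: [0.0, 0.946, 0.325, 0.0]
contact_force: [0.4, 0.6, -0.2]
opening: 1.0
gripper_force: 0.0
(array([ 1.2769, -0.3148,  0.0162]), array([ 0.0002, -0.0002, -0.1392]))
```

```bash
python3 -m inch '[{"dp":[1,-0.7,0],"rotation":[0,0,-0.14]},{"dp":[1,-0.7,0],"rotation":[0,0,-0.14]},{"dp":[1,-0.7,0],"rotation":[0,0,-0.14]},{"dp":[1,-0.7,0],"rotation":[0,0,-0.14]},{"dp":[1,-0.7,0],"rotation":[0,0,-0.14]},{"dp":[1,-0.7,0],"rotation":[0,0,-0.14]}]'
python3 - <<'E'
from h import *
print(rel([.405,.14,.28],down(1.6)))
E
```

```text
time_s: 3.0
eef_pos: [0.3586, -0.0739, 0.303]
eef_rot: [0.0, 0.852, 0.524, 0.0]
contact_force: [-0.3, -0.8, 0.7]
opening: 0.999
gripper_force: 0.0
(array([ 1.0594, -0.2751,  0.1153]), array([ 0.0002, -0.0002, -0.1581]))
```

```bash
python3 -m inch '[{"dp":[1,-0.27,0.1],"rotation":[0,0,-0.16]},{"dp":[1,-0.27,0.1],"rotation":[0,0,-0.16]},{"dp":[1,-0.27,0.1],"rotation":[0,0,-0.16]},{"dp":[1,-0.27,0.1],"rotation":[0,0,-0.16]},{"dp":[1,-0.27,0.1],"rotation":[0,0,-0.16]},{"dp":[1,-0.27,0.1],"rotation":[0,0,-0.16]}]'
python3 - <<'E'
from h import *
print(rel([.41,.30,.20],down(1.892)))
E
```

```text
time_s: 3.6
eef_pos: [0.4016, 0.1252, 0.2824]
eef_rot: [-0.0, 0.696, 0.718, -0.0]
contact_force: [-0.4, -0.8, -0.0]
opening: 0.993
gripper_force: 0.0
(array([0.8725, 0.0686, 0.4117]), array([-0.0002,  0.0001, -0.0927]))
```

```bash
python3 -m inch '[{"dp":[0.87,0.07,0.41],"rotation":[0,0,-0.093]},{"dp":[0.87,0.07,0.41],"rotation":[0,0,-0.093]},{"dp":[0.87,0.07,0.41],"rotation":[0,0,-0.093]},{"dp":[0.87,0.07,0.41],"rotation":[0,0,-0.093]},{"dp":[0.87,0.07,0.41],"rotation":[0,0,-0.093]},{"dp":[0.87,0.07,0.41],"rotation":[0,0,-0.093]}]'
python3 - <<'E'
from h import *
save('wrist','w1.png'); save('scene','s1.png')
print(r.find_in('wrist','chisel')[:3], r.sense()['eef_pos'], r.sense()['q'])
print([w2px('wrist',p).round(0) for p in ([.381,.4,.005],[.422,.277,.018],[.407,.322,.018])])
E
```

```text
time_s: 4.2
eef_pos: [0.4111, 0.298, 0.2007]
eef_rot: [0.0, 0.586, 0.811, -0.0]
contact_force: [0.4, -0.4, 0.2]
opening: 1.0
gripper_force: 0.0
[{'position': [328.9, 170.1], 'score': 0.85}] [0.4110633  0.29787742 0.20164009] [ 3.96023237e-01  3.80008482e-01  1.68648762e+00 -2.86252224e-04
  1.07374051e+00  7.77922950e-02]
[array([321.,  71.]), array([321., 270.]), array([321., 202.])]
```

View pics/w1.png

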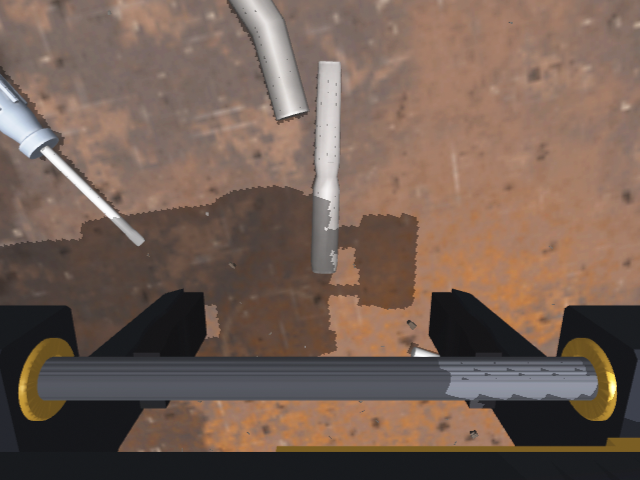

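The wrist view shows the chisel with its cutting edge at (330,62), its struck end at (325,272) and the shank step near row 180.

Run:
```python
from h import *
e=px2w('wrist',(330,62),.003); s=px2w('wrist',(325,272),.009); d=e-s; d[2]=0; L=np.linalg.norm(d); u=d/L
phi=np.arctan2(u[1],u[0]); g=e-u*.085
print(e,s,L,phi,g)
print(rel([g[0],g[1],.100],down(phi)),rel([g[0],g[1],.067],down(phi)))
```

```text
[0.38498453 0.4073438  0.003     ] [0.42636791 0.27374993 0.009     ] 0.1398567283637536 1.8711922163980337 [0.41013589 0.32615015 0.003     ]
(array([0.1358, 0.0391, 0.5082]), array([0.0004, 0.    , 0.0057])) (array([0.1358, 0.0389, 0.6732]), array([0.0004, 0.    , 0.0057]))
```

```bash
python3 -m inch '[{"dp":[0.136,0.039,0.25],"rotation":[0,0,0.006]},{"dp":[0.136,0.039,0.5],"rotation":[0,0,0.006]},{"dp":[0.136,0.039,0.6],"rotation":[0,0,0.006]},{"dp":[0.136,0.039,0.672],"rotation":[0,0,0.006]},{"dp":[0.136,0.039,0.672],"rotation":[0,0,0.006]},{"dp":[0.136,0.039,0.672],"rotation":[0,0,0.006]}]' 0
python3 -m inch '[{"dp":[0,0,0],"rotation":[0,0,0]},{"dp":[0,0,0],"rotation":[0,0,0]},{"dp":[0,0,0],"rotation":[0,0,0]},{"dp":[0,0,0],"rotation":[0,0,0]},{"dp":[0,0,0],"rotation":[0,0,0]},{"dp":[0,0,0],"rotation":[0,0,0]},{"dp":[0,0,0],"rotation":[0,0,0]}]' -1 55
```

```text
time_s: 4.95
eef_pos: [0.4098, 0.3269, 0.067]
eef_rot: [0.0, 0.593, 0.805, 0.0]
contact_force: [0.2, -0.0, -0.1]
opening: 0.504
gripper_force: 0.0
time_s: 5.65
eef_pos: [0.4089, 0.3278, 0.0665]
eef_rot: [0.0, 0.593, 0.806, -0.0]
contact_force: [-1.6, -2.4, 6.2]
opening: 0.185
gripper_force: 55.0
```

```bash
python3 -m inch '[{"dp":[0,0,-0.25],"rotation":[0,0,0]},{"dp":[0,0,-0.5],"rotation":[0,0,0]},{"dp":[-0.1,0.05,-0.7],"rotation":[0,0,0.02]},{"dp":[-0.3,0.1,-0.75],"rotation":[0,0,0.04]},{"dp":[-0.5,0.15,-0.75],"rotation":[0,0,0.06]},{"dp":[-0.75,0.15,-0.75],"rotation":[0,0,0.08]},{"dp":[-1,0.15,-0.75],"rotation":[0,0,0.096]},{"dp":[-1,0.15,-0.75],"rotation":[0,0,0.096]}]'
python3 - <<'E'
from h import *
np.save('q0.npy',r.sense()['q'])
print(rel([.5,-.04,.22],down(np.pi/2)))
E
```

```text
time_s: 6.45
eef_pos: [0.4986, 0.1413, 0.2159]
eef_rot: [0.0, 0.709, 0.705, -0.0]
contact_force: [0.3, 0.9, -1.9]
opening: 0.188
gripper_force: 55.0
(array([-0.9064,  0.0129, -0.0197]), array([ 0.0001,  0.0003, -0.0021]))
```

```bash
python3 -m inch '[{"dp":[-0.25,0.01,0],"rotation":[0,0,0]},{"dp":[-0.5,0.01,0],"rotation":[0,0,-0.002]},{"dp":[-0.75,0.01,0],"rotation":[0,0,-0.002]},{"dp":[-1,0.01,0],"rotation":[0,0,-0.002]}]'
python3 -m inch '[{"dp":[-0.25,0,0],"rotation":[0,0,0]},{"dp":[-0.43,0,0.1],"rotation":[0,0,0]},{"dp":[-0.45,0,0.3],"rotation":[0,0,0]},{"dp":[-0.45,0,0.3],"rotation":[0,0,0]}]'
python3 - <<'E'
from h import *
save('wrist','w2.png'); s=r.sense(); print(s['eef_pos'],s['q'],s['contact_force'])
for n in ['pry_gap','lid_edge','chisel','parts_box','lid_hinge']:print(n,r.find_in('wrist',n)[:2])
print(w2px('wrist',[.523,-.028,.062]),w2px('wrist',s['eef_pos']+np.array([0,.085,-.064])))
E
```

```text
time_s: 6.85
eef_pos: [0.4989, -0.0554, 0.216]
eef_rot: [-0.0, 0.704, 0.71, 0.0]
contact_force: [1.3, -0.6, -3.0]
opening: 0.181
gripper_force: 55.0
time_s: 7.25
eef_pos: [0.498, -0.1438, 0.1522]
eef_rot: [-0.004, 0.705, 0.709, -0.001]
contact_force: [-0.6, -0.1, -1.4]
opening: 0.189
gripper_force: 55.0
[ 0.49909133 -0.14342069  0.1548381 ] [-5.05804142e-01  4.69853435e-01  1.69213755e+00  3.45850863e-04
  9.84635301e-01 -5.12506850e-01] [-0.35802013 -0.2462693  -2.26731072]
pry_gap [{'position': [368.9, 6.6], 'score': 0.77}]
lid_edge [{'position': [307.4, 2.1], 'score': 0.61}]
chisel [{'position': [318.3, 242.1], 'score': 0.76}, {'position': [69.9, 425.2], 'score': 0.2}]
parts_box [{'position': [368.1, 4.8], 'score': 0.56}]
lid_hinge [{'position': [307.4, 2.4], 'score': 0.57}]
[373.5266074   8.6784217] [311.51830325  81.78148887]
```

View pics/w2.png

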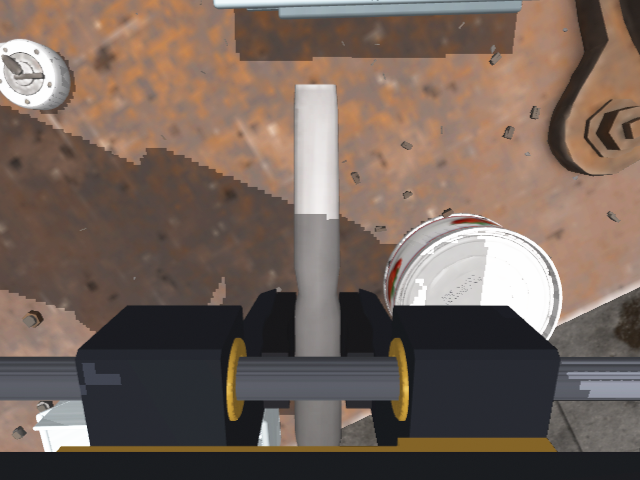

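Chisel is held straight, with its edge at (316,85). The ledge front shows at row 5–15, columns 278–522, and the flat tin sits at lower right, below finger height.

```bash
python3 - <<'E'
from h import *
print(px2w('wrist',(278,14),.049),px2w('wrist',(522,10),.049),px2w('wrist',(316,85),r.sense()['eef_pos'][2]-.064))
print(rel([.5,-.135,.118],down(np.pi/2)))
E
python3 -m inch '[{"dp":[0,0,0.1],"rotation":[0,0,0]},{"dp":[0.03,0,0.185],"rotation":[0,0,0]},{"dp":[0.03,0,0.185],"rotation":[0,0,0]},{"dp":[0.03,0,0.185],"rotation":[0,0,0]}]'
python3 - <<'E'
from h import *
print(rel([.5,-.104,.118],down(np.pi/2)))
E
```

```text
[ 0.48428481 -0.02691341  0.049     ] [ 0.58740996 -0.02440449  0.049     ] [ 0.5006462  -0.05977794  0.09389858]
(array([ 0.0428, -0.0029,  0.1994]), array([0.0008, 0.0004, 0.0026]))
time_s: 7.95
eef_pos: [0.5003, -0.138, 0.1204]
eef_rot: [0.001, 0.704, 0.71, 0.0]
contact_force: [0.1, 0.2, -1.5]
opening: 0.185
gripper_force: 55.0
(array([ 0.17  , -0.0003,  0.0118]), array([0.0004, 0.0002, 0.0024]))
```

```bash
python3 -m inch '[{"dp":[0,0,0.012],"rotation":[0,0,0.002]},{"dp":[0.06,0,0.012],"rotation":[0,0,0.002]},{"dp":[0.1,0,0.012],"rotation":[0,0,0.002]},{"dp":[0.14,0,0.012],"rotation":[0,0,0.002]},{"dp":[0.17,0,0.012],"rotation":[0,0,0.002]},{"dp":[0.19,0,0.012],"rotation":[0,0,0.002]},{"dp":[0.19,0,0.012],"rotation":[0,0,0.002]},{"dp":[0.19,0,0.012],"rotation":[0,0,0.002]}]'
python3 - <<'E'
from h import *
save('scene','s2.png'); save('top','t2.png'); save('wrist','w3.png')
print(r.sense()['contact_force'],r.find_in('wrist','lid_edge')[:1],r.find_in('wrist','pry_gap')[:1])
a=cv2.imread('pics/t2.png');b=cv2.imread('pics/s2.png');c=cv2.imread('pics/w3.png')
cv2.imwrite('pics/c2.png',cv2.vconcat([cv2.hconcat([cv2.resize(a[150:300,230:430],(400,300)),cv2.resize(b[120:345,240:540],(400,300))]),c[:300,:][:, :][:,:640] if False else cv2.resize(c[0:225],(800,281))]))
E
```

```text
time_s: 8.75
eef_pos: [0.4996, -0.1001, 0.117]
eef_rot: [0.0, 0.707, 0.707, 0.0]
contact_force: [0.5, 0.1, -1.5]
opening: 0.188
gripper_force: 55.0
[-0.55753878  1.43041924 -2.59769133] [{'position': [401.8, 58.3], 'score': 0.97}] [{'position': [402.3, 60.2], 'score': 0.8}]
```

View pics/c2.png

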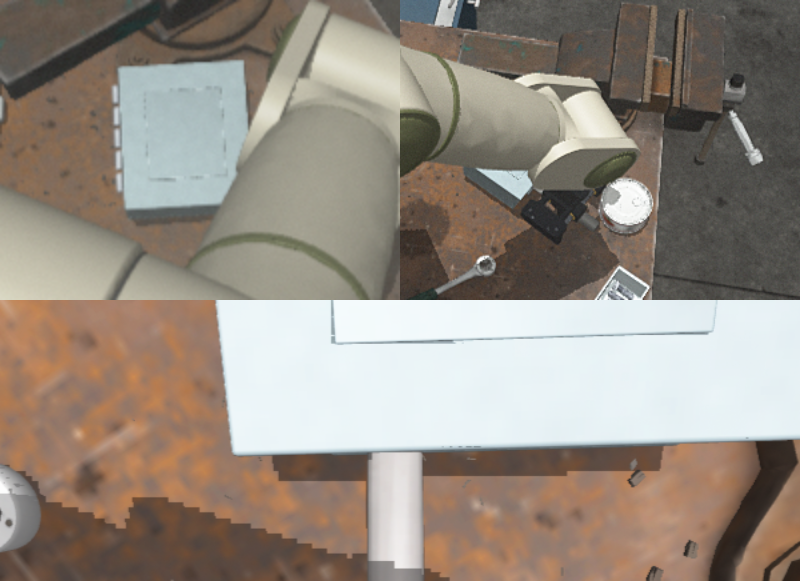

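The chisel's edge is out of sight under the lid lip, about 12 mm in (lid edge at row 120 of the wrist picture). Lever.

```bash
python3 -m inch '[{"dp":[0,0,-0.03],"rotation":[0,0,0]},{"dp":[0,0,-0.065],"rotation":[0,0,0]},{"dp":[0.005,0,-0.1],"rotation":[0,0,0]},{"dp":[0.012,0,-0.15],"rotation":[0,0,0]},{"dp":[0.027,0,-0.205],"rotation":[0,0,0]},{"dp":[0.04,0,-0.24],"rotation":[0,0,0]},{"dp":[0.04,0,-0.24],"rotation":[0,0,0]},{"dp":[0.04,0,-0.24],"rotation":[0,0,0]}]'
python3 - <<'E'
from h import *
save('wrist','w4.png'); save('top','t4.png'); print(r.sense()['contact_force'],r.sense()['ft_torque'])
a=cv2.imread('pics/t4.png');c=cv2.imread('pics/w4.png')
cv2.imwrite('pics/c3.png',cv2.hconcat([cv2.resize(a[150:300,230:430],(400,300)),cv2.resize(c,(400,300))]))
E
```

```text
time_s: 9.8
eef_pos: [0.4997, -0.0919, 0.1651]
eef_rot: [0.0, 0.707, 0.707, 0.0]
contact_force: [0.4, 0.7, -2.0]
opening: 0.19
gripper_force: 55.0
[ 0.07761555  0.43925599 -2.03422128] [-0.08950017 -0.05474853 -0.00322644]
```

View pics/c3.png

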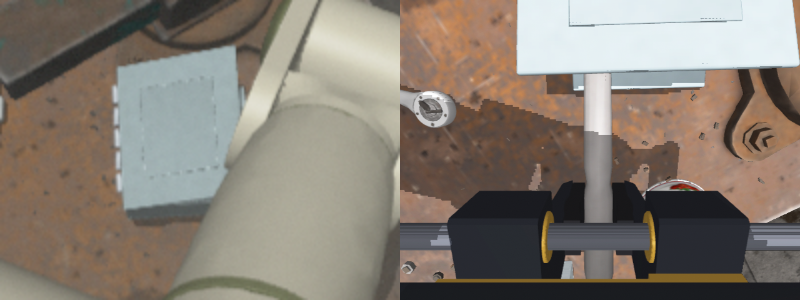

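The lid has risen on the chisel: the wrist crop shows the ledge now exposed below the lip. Carry on along the arc.

```bash
python3 -m inch '[{"dp":[0.02,0,-0.05],"rotation":[0,0,0]},{"dp":[0.06,0,-0.12],"rotation":[0,0,0]},{"dp":[0.115,0,-0.185],"rotation":[0,0,0]},{"dp":[0.18,0,-0.245],"rotation":[0,0,0]},{"dp":[0.25,0,-0.295],"rotation":[0,0,0]},{"dp":[0.33,0,-0.31],"rotation":[0,0,0]},{"dp":[0.41,0,-0.315],"rotation":[0,0,0]},{"dp":[0.495,0,-0.315],"rotation":[0,0,0]},{"dp":[0.575,0,-0.315],"rotation":[0,0,0]},{"dp":[0.62,0,-0.315],"rotation":[0,0,0]},{"dp":[0.65,0,-0.315],"rotation":[0,0,0]},{"dp":[0.65,0,-0.315],"rotation":[0,0,0]},{"dp":[0.65,0,-0.315],"rotation":[0,0,0]},{"dp":[0.65,0,-0.315],"rotation":[0,0,0]}]'
python3 - <<'E'
from h import *
a=save('top','t5.png');c=save('wrist','w5.png'); print(r.sense()['contact_force'],r.sense()['ft_torque'])
cv2.imwrite('pics/c4.png',cv2.hconcat([cv2.resize(a[120:300,210:450],(400,300)),cv2.resize(c,(400,300))])[:,:,::-1])
E
```

```text
time_s: 11.3
eef_pos: [0.4996, 0.0376, 0.2279]
eef_rot: [-0.0, 0.707, 0.707, 0.0]
contact_force: [0.3, -0.4, -2.0]
opening: 0.188
gripper_force: 55.0
[ 0.06929947 -0.14838391 -1.25013836] [-0.06015108 -0.10931923 -0.01224214]
```

View pics/c4.png

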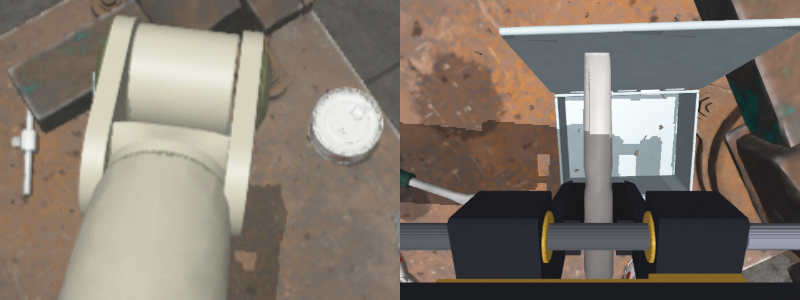

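The top view is blocked by the wrist; the wrist crop shows the lid leaning back past upright and the box open. I'll back off and lay the chisel on the free bench area left of the box.

```bash
python3 - <<'E'
from h import *
for p in [(251,147),(475,146)]: print(px2w('wrist',p,.06))
print(px2w('top',(366,312),.01))
E
python3 -m inch '[{"dp":[-0.2,0,-0.02],"rotation":[0,0,0]},{"dp":[-0.3,-0.1,-0.15],"rotation":[0,0,0]},{"dp":[-0.3,-0.3,-0.3],"rotation":[0,0,0]},{"dp":[-0.2,-0.5,-0.35],"rotation":[0,0,0]},{"dp":[0,-0.6,-0.35],"rotation":[0,0,0]},{"dp":[0.25,-0.6,-0.35],"rotation":[0,0,0]},{"dp":[0.5,-0.6,-0.35],"rotation":[0,0,0]},{"dp":[0.75,-0.6,-0.35],"rotation":[0,0,0]},{"dp":[1,-0.6,-0.3],"rotation":[0,0,0]},{"dp":[1,-0.6,-0.1],"rotation":[0,0,0]},{"dp":[1,-0.6,0.15],"rotation":[0,0,0]},{"dp":[1,-0.6,0.35],"rotation":[0,0,0]},{"dp":[1,-0.6,0.5],"rotation":[0,0,0]},{"dp":[1,-0.6,0.6],"rotation":[0,0,0]},{"dp":[1,-0.6,0.6],"rotation":[0,0,0]},{"dp":[1,-0.6,0.6],"rotation":[0,0,0]}]'
```

```text
[0.4608452  0.09804102 0.06      ]
[0.59536812 0.09871345 0.06      ]
[ 0.3433078  -0.04673528  0.01      ]
time_s: 13.0
eef_pos: [0.3798, 0.2378, 0.1085]
eef_rot: [0.0, 0.707, 0.707, 0.0]
contact_force: [0.1, 0.2, -1.9]
opening: 0.182
gripper_force: 55.0
```

```bash
python3 -m inch '[{"dp":[0,0,0.1],"rotation":[0,0,0]},{"dp":[0,0,0.17],"rotation":[0,0,0]},{"dp":[0,0,0.2],"rotation":[0,0,0]},{"dp":[0,0,0.207],"rotation":[0,0,0]},{"dp":[0,0,0.207],"rotation":[0,0,0]}]'
python3 -m inch '[{"dp":[0,0,0],"rotation":[0,0,0]},{"dp":[0,0,0],"rotation":[0,0,0]},{"dp":[0,0,0],"rotation":[0,0,0]},{"dp":[0,0,0],"rotation":[0,0,0]},{"dp":[0,0,-0.2],"rotation":[0,0,0]},{"dp":[0,0,-0.45],"rotation":[0,0,0]},{"dp":[-0.1,0,-0.7],"rotation":[0,0,0]},{"dp":[-0.25,0,-0.9],"rotation":[0,0,0]},{"dp":[-0.5,0,-1],"rotation":[0,0,0.03]},{"dp":[-0.75,0,-1],"rotation":[0,0,0.07]},{"dp":[-1,0,-1],"rotation":[0,0,0.1]},{"dp":[-1,0,-1],"rotation":[0,0,0.1]}]' 0.8
python3 - <<'E'
from h import *
print(rel([.45,-.13,.27],down(np.pi/2)))
print(r.find_in('wrist','chisel')[:1] if save('wrist','w6.png') is not None else 0)
E
```

```text
time_s: 13.5
eef_pos: [0.3798, 0.238, 0.0674]
eef_rot: [0.0, 0.707, 0.707, 0.001]
contact_force: [0.7, -0.8, -2.2]
opening: 0.192
gripper_force: 55.0
time_s: 14.7
eef_pos: [0.3795, 0.034, 0.2669]
eef_rot: [0.001, 0.811, 0.585, 0.0]
contact_force: [0.1, 0.1, -0.4]
opening: 0.904
gripper_force: 0.0
(array([-0.6663,  0.5939, -0.0142]), array([ 0.0004,  0.0003, -0.1025]))
[{'position': [255.3, 19.0], 'score': 0.82}]
```

```bash
cat >> h.py <<'E'
import json,os
def log():
    s=r.sense(); L=json.load(open('log.json')) if os.path.exists('log.json') else []
    L.append([list(map(float,s['q'])),list(map(float,s['eef_pos'])),list(map(float,s['eef_rot']))]); json.dump(L,open('log.json','w'))
E
python3 - <<'E'
from h import *
log()
print(rel([.37,-.16,.27],down(.5)),rel([.36,-.25,.26],down(0)))
E
```

```text
(array([-0.9509,  0.261 , -0.0171]), array([ 0.000e+00, -1.000e-04,  2.403e-01])) (array([-1.3942,  0.3532,  0.0328]), array([-0.000e+00, -1.000e-04,  3.994e-01]))
```

```bash
python3 -m inch '[{"dp":[-0.25,0.07,0],"rotation":[0,0,0.047]},{"dp":[-0.5,0.13,0],"rotation":[0,0,0.094]},{"dp":[-0.75,0.2,0],"rotation":[0,0,0.141]},{"dp":[-0.95,0.26,0],"rotation":[0,0,0.188]},{"dp":[-1,0.28,0],"rotation":[0,0,0.235]},{"dp":[-1,0.28,0],"rotation":[0,0,0.282]},{"dp":[-1,0.28,0],"rotation":[0,0,0.329]},{"dp":[-1,0.28,0],"rotation":[0,0,0.376]},{"dp":[-1,0.28,0],"rotation":[0,0,0.4]},{"dp":[-1,0.28,0],"rotation":[0,0,0.4]}]' 1
python3 - <<'E'
from h import *
log()
print(rel([.36,-.25,.26],down(0)))
E
```

```text
time_s: 15.8
eef_pos: [0.3718, -0.1683, 0.2664]
eef_rot: [-0.0, 1.0, 0.002, -0.0]
contact_force: [-0.9, -0.1, -0.2]
opening: 1.001
gripper_force: 0.0
(array([-0.0601,  0.4085,  0.0316]), array([-0.0002,  0.0001,  0.001 ]))
```

```bash
python3 -m inch '[{"dp":[-0.06,0.2,0],"rotation":[0,0,0]},{"dp":[-0.06,0.41,0],"rotation":[0,0,0]},{"dp":[-0.06,0.41,0],"rotation":[0,0,0]},{"dp":[-0.06,0.41,0],"rotation":[0,0,0]}]'
python3 - <<'E'
from h import *
log()
save('wrist','w7.png')
for n in ['tin','tin_lip','bolt_a']:print(n,[(d['position'],round(d['score'],2)) for d in r.find_in('wrist',n)[:5]])
E
```

```text
time_s: 16.2
eef_pos: [0.3595, -0.2511, 0.2662]
eef_rot: [-0.001, 1.0, 0.001, -0.0]
contact_force: [0.2, 0.7, -0.2]
opening: 0.998
gripper_force: 0.0
tin [([316.3, 163.0], 0.67)]
tin_lip [([316.8, 165.3], 0.79)]
bolt_a [([312.8, 134.9], 0.82), ([316.7, 155.5], 0.81), ([308.9, 90.9], 0.81), ([319.3, 171.2], 0.67)]
```

View pics/w7.png

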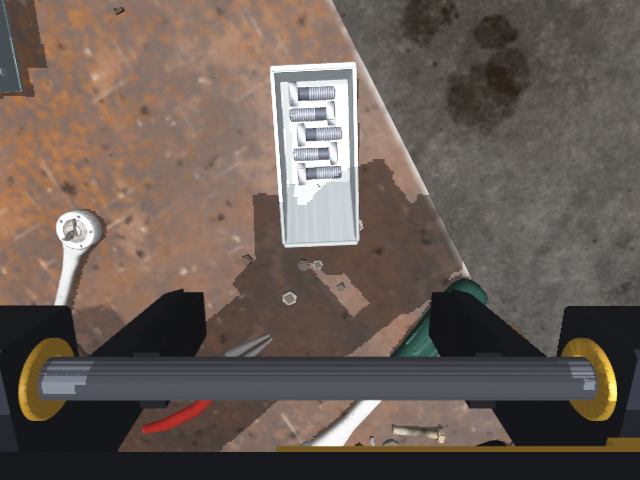

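The wrist view shows the tin with its back rim corners at (271,67) and (357,63) and its spout end at (285,245)-(358,243), with five bolts across the floor. The bench edge runs just to its right.

```bash
cat > kin.py <<'E'
from h import *
from scipy.optimize import least_squares
Rz=lambda a:R.from_euler('z',a);Ry=lambda a:R.from_euler('y',a)
def fk(q,k,s4=1):
    a1,h,L2,L3,a3,L6,d=k
    A=Rz(q[0]); v=np.array([a1,d,h])+Ry(q[1]).apply([0,0,L2])
    B=Ry(q[1]+q[2]); v=v+B.apply([a3,0,L3]); W=B*Rz(s4*q[3])*Ry(q[4])
    v=v+W.apply([0,0,L6]); return A.apply(v), A*W*Rz(s4*q[5]+np.pi/2)
E
python3 - <<'E'
from kin import *
c=[px2w('wrist',p,.055) for p in [(271,67),(357,63),(358,243),(285,245)]]
for x in c: print(x.round(4))
b=(c[0]+c[1])/2; f=(c[2]+c[3])/2; d=b-f; print('len',np.linalg.norm(d),'yaw',np.arctan2(d[1],d[0]),'w',np.linalg.norm(c[0]-c[1]),np.linalg.norm(c[2]-c[3]))
L=json.load(open('log.json'))
L+=[[[-1.54540350e+00,3.12907073e-01,1.49771480e+00,0,1.33097891e+00,-.2233763],[0.1292623,-0.50884486,0.30271098],[0,.992274,.124063,0]],
[[.396023237,.380008482,1.68648762,-.000286,1.07374051,.077792295],[0.4110633,0.29787742,0.20164009],[0,.586,.811,0]],
[[-.505804142,.469853435,1.69213755,.00034,.984635301,-.51250685],[0.49909133,-0.14342069,0.1548381],[0,.705,.709,0]]]
f=lambda k:np.concatenate([fk(l[0],k)[0]-l[1] for l in L]+[(np.array([k[4],k[5]-.2,k[0]])*1e-3)])
s=least_squares(f,[0,.4,.4,.4,0,.2,.116]); print(s.x.round(4),np.abs(s.fun).max())
for l in L: print((q2R(l[2]).inv()*fk(l[0],s.x)[1]).as_rotvec().round(3))
E
```

```text
[ 0.4719 -0.2191  0.055 ]
[ 0.4746 -0.2768  0.055 ]
[ 0.3498 -0.2812  0.055 ]
[ 0.348  -0.2264  0.055 ]
len 0.12446069662848536 yaw 0.04710630726185745 w 0.057746762212487826 0.054887118698211806
[0.     0.2022 0.4389 0.3975 0.039  0.1848 0.1163] 3.899217459941423e-05
[-0. -0. -0.]
[-0. -0.  0.]
[ 0. -0.  0.]
[ 0.  0. -0.]
[-0.001 -0.     0.001]
[ 0.004  0.003 -0.001]
```

```bash
cat >> kin.py <<'E'
K=[0,.2022,.4389,.3975,.039,.1848,.1163]
lo=np.array([-2.94,-.97,.19,-1.23,.02,-2.88]);hi=np.array([2.94,2.17,2.56,4.37,3.11,2.88])
def ik(p,Rt,q0,k=K):
    f=lambda q:(lambda P,Q:np.concatenate([(P-p)*10,(Q.inv()*Rt).as_rotvec()]))(*fk(q,k))
    s=least_squares(f,np.clip(q0,lo+.02,hi-.02),bounds=(lo,hi)); return s.x,np.abs(s.fun).max()
def tinpose(lip,psi,T,a,gx,gz):
    Rt=Rz(psi)*Ry(-T); o=np.array(lip)-Rt.apply([-.082,0,.0435])
    zt=np.array([-np.sin(a),0,-np.cos(a)]);xt=np.array([np.cos(a),0,-np.sin(a)])
    M=R.from_matrix(np.array([xt,np.cross(zt,xt),zt]).T)
    return o+Rt.apply(np.array([gx,0,gz])-.045*zt), Rt*M, o, Rt
E
python3 - <<'E'
from kin import *
q0=r.sense()['q']
for a in (0,.35):
  for psi in (0,.4,.8):
    for dl in (0,.06):
      k=list(K);k[5]+=dl;k[1]+=dl; 
      q,e=ik(*tinpose([.429-.082,-.25,.0435+.15],.047,0,a,0,.036)[:2],q0,k)
      out=[]
      for T in np.arange(0,2.01,.2):
        f=min(T/.4,1)
        q,e=ik(*tinpose(np.array([.535,.035,.085+.1*max(0,1-T)]),.047+(psi-.047)*f,T,a,0,.036)[:2],q,k)
        out.append((round(T,1),round(e,3)))
      print(a,psi,dl,'maxerr',[o for o in out if o[1]>.01][:3],q.round(2))
E
```

```text
0 0 0 maxerr [] [-0.28  0.95  2.3   2.85  2.1  -1.6 ]
0 0 0.06 maxerr [] [-0.35  1.29  2.29  2.66  2.4  -1.79]
0 0.4 0 maxerr [] [-0.55  0.93  2.24  2.18  2.02 -1.6 ]
0 0.4 0.06 maxerr [] [-0.72  1.23  2.23  1.87  2.12 -1.91]
0 0.8 0 maxerr [] [-0.65  0.93  2.05  1.76  1.97 -1.4 ]
0 0.8 0.06 maxerr [] [-0.8   1.16  2.    1.54  2.   -1.59]
0.35 0 0 maxerr [] [-0.3   0.68  2.41  2.84  1.61 -1.56]
0.35 0 0.06 maxerr [] [-0.39  1.01  2.51  2.71  2.   -1.73]
0.35 0.4 0 maxerr [] [-0.6   0.68  2.35  2.14  1.59 -1.47]
0.35 0.4 0.06 maxerr [] [-0.81  0.94  2.41  1.91  1.72 -1.78]
0.35 0.8 0 maxerr [] [-0.7   0.71  2.13  1.66  1.63 -1.27]
0.35 0.8 0.06 maxerr [] [-0.87  0.89  2.13  1.48  1.66 -1.45]
```

```bash
cat >> kin.py <<'E'
def ow(T,psi,lip): return tinpose(lip,psi,T,.35,0,.036)[:2]
E
python3 - <<'E'
from kin import *
p,Q=ow(0,.047,np.array([.429,-.25,0])+Rz(.047).apply([-.082,0,.0435]))
z=Q.apply([0,0,1]); print(p,z,Q.apply([0,1,0])); 
print(rel(p-.09*z,Q),rel(p,Q))
E
```

```text
[ 0.44441336 -0.24927504  0.07827177] [-0.34251915 -0.01611026 -0.93937271] [ 0.0469827 -0.9988957  0.       ]
(array([ 0.579 , -0.0117,  0.5189]), array([-0.0025, -0.1114, -0.0139])) (array([ 0.4248, -0.0048,  0.9416]), array([-0.0025, -0.1114, -0.0139]))
```

```bash
python3 -m inch '[{"dp":[0.25,0,0.1],"rotation":[-0.001,-0.04,-0.005]},{"dp":[0.45,-0.01,0.2],"rotation":[-0.002,-0.08,-0.01]},{"dp":[0.579,-0.012,0.4],"rotation":[-0.0025,-0.111,-0.014]},{"dp":[0.579,-0.012,0.519],"rotation":[-0.0025,-0.111,-0.014]},{"dp":[0.579,-0.012,0.519],"rotation":[-0.0025,-0.111,-0.014]},{"dp":[0.579,-0.012,0.519],"rotation":[-0.0025,-0.111,-0.014]}]' 1
python3 - <<'E'
from kin import *
log(); L=json.load(open('log.json')); l=L[-1]; print(l[1]); P,Q=fk(l[0],K); print(P-l[1],(q2R(l[2]).inv()*Q).as_rotvec())
p,Q=ow(0,.047,np.array([.429,-.25,0])+Rz(.047).apply([-.082,0,.0435]))
print(rel(p,Q))
E
```

```text
time_s: 17.0
eef_pos: [0.475, -0.2489, 0.1638]
eef_rot: [0.004, 0.985, 0.023, -0.173]
contact_force: [-0.1, -0.4, 0.1]
opening: 1.001
gripper_force: 0.0
[0.4750321676889422, -0.24889257235767742, 0.1638486291303698]
[-3.15424230e-04 -1.49461781e-05  2.95057916e-05] [ 4.25007252e-17 -1.67482131e-16  2.14455190e-16]
(array([ 0.0021, -0.0053,  0.4544]), array([ 0.    , -0.0006, -0.0004]))
```

```bash
python3 -m inch '[{"dp":[0,-0.004,0.2],"rotation":[0,0,0]},{"dp":[0.002,-0.004,0.35],"rotation":[0,0,0]},{"dp":[0.002,-0.004,0.43],"rotation":[0,0,0]},{"dp":[0.002,-0.004,0.454],"rotation":[0,0,0]},{"dp":[0.002,-0.004,0.454],"rotation":[0,0,0]}]'
python3 -m inch '[{"dp":[0,0,0],"rotation":[0,0,0]},{"dp":[0,0,0],"rotation":[0,0,0]},{"dp":[0,0,0],"rotation":[0,0,0]},{"dp":[0,0,0],"rotation":[0,0,0]},{"dp":[0,0,0],"rotation":[0,0,0]},{"dp":[0,0,0],"rotation":[0,0,0]}]' -1 30
python3 - <<'E'
from kin import *
s=r.sense(); Q=q2R(s['eef_rot']); R0=Q
def show(n,T,psi,lip):
    p,Qt=ow(T,psi,np.array(lip)); print(n,p.round(3),rel(p,Qt))
o=np.array([.429,-.25,0])
show('grasp',0,.047,o+Rz(.047).apply([-.082,0,.0435]))
show('lift',0,.047,o+[0,0,.17]+Rz(.047).apply([-.082,0,.0435]))
show('above',0,.75,[.50,.02,.23]); show('T.4',.4,.75,[.535,.035,.14])
E
```

```text
time_s: 17.5
eef_pos: [0.4445, -0.2503, 0.0789]
eef_rot: [0.005, 0.985, 0.022, -0.172]
contact_force: [0.2, -0.3, 0.7]
opening: 0.997
gripper_force: 0.0
time_s: 18.1
eef_pos: [0.4445, -0.2498, 0.0776]
eef_rot: [0.004, 0.985, 0.022, -0.173]
contact_force: [0.7, 2.4, 5.3]
opening: 0.656
gripper_force: 30.0
grasp [ 0.444 -0.249  0.078] (array([-0.0013, -0.0025, -0.0032]), array([-0.0001, -0.0005, -0.0006]))
lift [ 0.444 -0.249  0.248] (array([-0.2915, -0.0023, -0.8021]), array([-0.0001, -0.0005, -0.0006]))
above [0.571 0.086 0.265] (array([ 0.3469, -1.6504, -1.1223]), array([-0.0767, -0.0004, -0.2109]))
T.4 [0.591 0.087 0.21 ] (array([ 0.532 , -1.6487, -0.898 ]), array([-0.0335,  0.1215, -0.2233]))
```

Run:
```python
from kin import *
def tri(pt,ps):
    A=[];B=[]
    for n,p in(('top',pt),('scene',ps)):
        c,M,o=cam(n);d=M@np.array([(p[0]-c['cx'])/c['fx'],(p[1]-c['cy'])/c['fy'],1]);d/=np.linalg.norm(d);I=np.eye(3)-np.outer(d,d);A.append(I);B.append(I@o)
    x=np.linalg.lstsq(np.vstack(A),np.hstack(B),rcond=None)[0]; return x.round(3),[np.linalg.norm(A[i]@x-B[i]).round(3) for i in (0,1)]
print('flat tin chk',tri((418,192),(409,268)))
for a in [(217,160),(230,190)]:
  for b in [(285,147),(284,172)]: print(a,b,tri(a,b))
print('jaw/anvil right', tri((308,128),(358,155)),tri((315,55),(405,123)))
```

```text
flat tin chk (array([ 0.577, -0.16 ,  0.053]), [np.float64(0.001), np.float64(0.001)])
(217, 160) (285, 147) (array([0.629, 0.238, 0.108]), [np.float64(0.007), np.float64(0.007)])
(217, 160) (284, 172) (array([ 0.68 ,  0.276, -0.066]), [np.float64(0.024), np.float64(0.024)])
(230, 190) (285, 147) (array([0.548, 0.185, 0.219]), [np.float64(0.012), np.float64(0.012)])
(230, 190) (284, 172) (array([0.589, 0.217, 0.062]), [np.float64(0.0), np.float64(0.0)])
jaw/anvil right (array([0.654, 0.056, 0.201]), [np.float64(0.0), np.float64(0.0)]) (array([0.815, 0.04 , 0.172]), [np.float64(0.001), np.float64(0.001)])
```

Run:
```python
from kin import *
# clearance table: key tool/tin points for candidate poses
for T,psi,lip in [(.55,.55,[.47,-.06,.14]),(.9,.55,[.50,.0,.12]),(1.2,.55,[.515,.03,.105]),(1.5,.55,[.525,.035,.1]),(1.8,.55,[.53,.04,.095])]:
    p,Q,o,Rt=tinpose(lip,psi,T,.35,0,.036)
    tin=o+Rt.apply([[44,y,z] for y in(-29,29) for z in (0,55)] /np.array(1000.)); body=p+Q.apply(np.array([[x,y,0] for x in(-37.5,37.5) for y in(-93,93)])/1000); b2=p+Q.apply(np.array([[x,y,-80] for x in(-37.5,37.5) for y in(-93,93)])/1000)
    print(T,'tin back ymax',tin[tin[:,1].argmax()].round(3),'xmax',tin[tin[:,0].argmax()].round(3),'body ymax',body[body[:,1].argmax()].round(3),b2[b2[:,1].argmax()].round(3),'xmax',body[body[:,0].argmax()].round(3),'zmin',np.vstack([body,b2])[:,2].min().round(3))
```

```text
0.55 tin back ymax [0.566 0.033 0.169] xmax [ 0.596 -0.017  0.169] body ymax [0.508 0.072 0.228] [0.494 0.064 0.306] xmax [ 0.605 -0.086  0.228] zmin 0.213
0.9 tin back ymax [0.581 0.083 0.192] xmax [0.611 0.034 0.192] body ymax [0.507 0.113 0.238] [0.471 0.092 0.306] xmax [ 0.604 -0.045  0.238] zmin 0.198
1.2 tin back ymax [0.573 0.1   0.207] xmax [0.604 0.05  0.207] body ymax [0.49  0.124 0.237] [0.439 0.092 0.289] xmax [ 0.587 -0.035  0.237] zmin 0.18
1.5 tin back ymax [0.554 0.087 0.223] xmax [0.585 0.038 0.223] body ymax [0.466 0.108 0.234] [0.404 0.07  0.267] xmax [ 0.563 -0.051  0.234] zmin 0.165
1.8 tin back ymax [0.527 0.072 0.228] xmax [0.557 0.022 0.228] body ymax [0.438 0.092 0.219] [0.37  0.051 0.229] xmax [ 0.535 -0.066  0.219] zmin 0.145
```

```bash
python3 -m inch '[{"dp":[-0.05,0,-0.15],"rotation":[0,0,0]},{"dp":[-0.13,0,-0.35],"rotation":[0,0,0]},{"dp":[-0.2,0,-0.55],"rotation":[0,0,0]},{"dp":[-0.27,0,-0.75],"rotation":[0,0,0]},{"dp":[-0.29,0,-0.8],"rotation":[0,0,0]},{"dp":[-0.29,0,-0.8],"rotation":[0,0,0]}]' -1 45
python3 - <<'E'
from kin import *
log()
p,Q=ow(.55,.55,[.47,-.06,.16]); print(p,rel(p,Q), r.sense()['contact_force'])
save('wrist','w8.png'); print([(d['position'],d['score']) for d in r.find_in('wrist','bolt_a')[:6]],r.find_in('wrist','tin')[:1])
E
```

```text
time_s: 18.7
eef_pos: [0.4446, -0.2499, 0.2478]
eef_rot: [0.005, 0.985, 0.022, -0.173]
contact_force: [-0.1, 0.3, -4.1]
opening: 0.652
gripper_force: 45.0
[ 0.5253178  -0.02608437  0.24056941] (array([ 0.4385, -1.0997, -0.1218]), array([-0.0116,  0.1705, -0.1623])) [-0.11482401  0.33714885 -4.05892213]
[([318.2, 322.4], 0.71), ([312.3, 345.2], 0.62), ([307.4, 296.6], 0.56)] [{'position': [316.6, 276.6], 'score': 0.65}]
```

```bash
python3 -m inch '[{"dp":[0.05,-0.12,-0.02],"rotation":[-0.001,0.02,-0.02]},{"dp":[0.12,-0.27,-0.03],"rotation":[-0.003,0.045,-0.045]},{"dp":[0.2,-0.45,-0.05],"rotation":[-0.005,0.075,-0.07]},{"dp":[0.27,-0.62,-0.07],"rotation":[-0.007,0.105,-0.1]},{"dp":[0.35,-0.8,-0.1],"rotation":[-0.009,0.135,-0.13]},{"dp":[0.41,-0.93,-0.11],"rotation":[-0.011,0.158,-0.15]},{"dp":[0.44,-1,-0.12],"rotation":[-0.012,0.17,-0.162]},{"dp":[0.44,-1,-0.12],"rotation":[-0.012,0.17,-0.162]},{"dp":[0.44,-1,-0.12],"rotation":[-0.012,0.17,-0.162]}]'
python3 - <<'E'
from kin import *
log()
for T,lip in [(.9,[.505,.0,.12]),(1.2,[.52,.03,.105]),(1.5,[.53,.035,.1]),(1.85,[.53,.04,.095])]:
    p,Q=ow(T,.55,lip); print(T,p.round(3),*rel(p,Q), ik(p,Q,r.sense()['q'])[0].round(2))
s=r.sense(); print(s['q'].round(2),s['contact_force'])
a=save('top','t9.png');b=save('scene','s9.png');c=save('wrist','w9.png')
cv2.imwrite('pics/c5.png',cv2.hconcat([cv2.resize(b[60:360,200:600],(400,300)),cv2.resize(c,(400,300))])[:,:,::-1])
E
```

```text
time_s: 19.75
eef_pos: [0.5258, -0.0462, 0.2387]
eef_rot: [-0.028, 0.958, 0.269, 0.093]
contact_force: [-0.2, 0.1, -2.5]
opening: 0.655
gripper_force: 45.0
0.9 [0.533 0.017 0.218] [ 0.1744 -0.2515  0.1408] [-0.0006  0.1132 -0.0008] [-0.33  0.29  1.86  0.64  0.74  0.26]
1.2 [0.522 0.032 0.208] [ 0.1554 -0.34    0.1859] [-0.0005  0.2087 -0.0009] [-0.39  0.27  2.03  1.26  0.69 -0.34]
1.5 [0.506 0.02  0.2  ] [ 0.051  -0.3349  0.21  ] [-3.000e-04  3.042e-01 -1.000e-03] [-0.51  0.33  2.17  1.72  0.93 -0.87]
1.85 [0.479 0.008 0.179] [-0.1154 -0.3557  0.2821] [-2.000e-04  4.156e-01 -1.100e-03] [-0.62  0.53  2.29  1.93  1.38 -1.26]
[-0.37  0.32  1.67  0.18  1.04  0.57] [-0.18082697  0.07565441 -2.53188109]
```

View pics/c5.png

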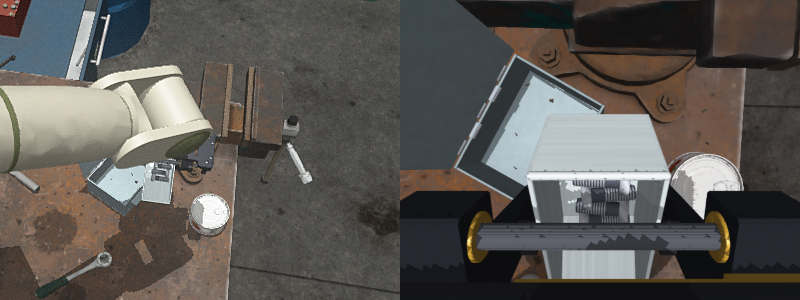

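The scene view shows the box open with the tin over it. In the wrist view the tin is held square, the bolts have slid to the foot of the spout, and the lid lies clear to the left. Pour.

```bash
python3 -m inch '[{"dp":[0.09,-0.13,0.07],"rotation":[0,0.057,0]},{"dp":[0.174,-0.25,0.14],"rotation":[0,0.113,0]},{"dp":[0.17,-0.29,0.16],"rotation":[0,0.145,0]},{"dp":[0.16,-0.32,0.175],"rotation":[0,0.177,0]},{"dp":[0.155,-0.34,0.186],"rotation":[0,0.209,-0.001]},{"dp":[0.11,-0.34,0.2],"rotation":[0,0.25,-0.001]},{"dp":[0.05,-0.335,0.21],"rotation":[0,0.3,-0.001]},{"dp":[-0.02,-0.34,0.24],"rotation":[0,0.345,-0.001]},{"dp":[-0.07,-0.35,0.26],"rotation":[0,0.385,-0.001]},{"dp":[-0.115,-0.355,0.28],"rotation":[0,0.415,-0.001]},{"dp":[-0.115,-0.355,0.28],"rotation":[0,0.415,-0.001]},{"dp":[-0.115,-0.355,0.28],"rotation":[0,0.415,-0.001]},{"dp":[-0.115,-0.355,0.28],"rotation":[0,0.415,-0.001]},{"dp":[-0.115,-0.355,0.28],"rotation":[0,0.415,-0.001]},{"dp":[-0.115,-0.355,0.28],"rotation":[0,0.415,-0.001]},{"dp":[-0.115,-0.355,0.28],"rotation":[0,0.415,-0.001]}]'
python3 - <<'E'
from kin import *
log()
s=r.sense(); Q=q2R(s['eef_rot']); print('tilt',.35+np.arccos(-Q.apply([0,0,1])[2]),s['contact_force'])
a=save('top','t10.png');b=save('scene','s10.png');c=save('wrist','w10.png')
for n in ('top','scene','wrist'): print(n,[(d['position'],round(d['score'],2)) for d in r.find_in(n,'bolt_a')[:6]])
cv2.imwrite('pics/c6.png',cv2.vconcat([cv2.hconcat([cv2.resize(a[100:325,220:520],(400,300)),cv2.resize(b[100:325,230:530],(400,300))]),cv2.resize(c[60:300],(800,300))])[:,:,::-1])
E
```

```text
time_s: 21.5
eef_pos: [0.4794, 0.0089, 0.181]
eef_rot: [-0.185, 0.704, 0.2, 0.656]
contact_force: [-0.2, -1.1, -1.4]
opening: 0.659
gripper_force: 45.0
tilt 1.8507936743995965 [-0.15543344 -1.05435556 -1.36323567]
top [([329.0, 220.3], 0.47)]
scene [([406.4, 274.4], 0.33)]
wrist []
```

View pics/c6.png

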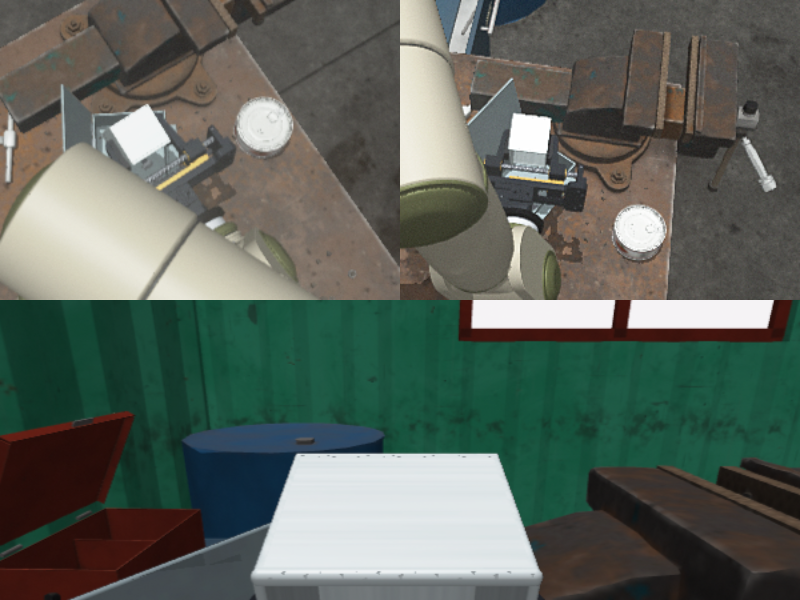

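The tin is tipped fully over the open box in both outside views, and no bolts show on the bench. Swing back to the staging pose and check.

Run:
```python
from kin import *
for T,lip in [(1.5,[.53,.035,.1]),(1.2,[.52,.03,.11]),(.9,[.50,.0,.13]),(.5,[.47,-.06,.16])]:
    p,Q=ow(T,.55,lip); print(T,*rel(p,Q))
```

```text
1.5 [0.1055 0.0207 0.1389] [-0.0003 -0.1117  0.0005]
1.2 [0.181  0.0161 0.2316] [-2.000e-04 -2.072e-01  5.000e-04]
0.9 [0.2525 0.0918 0.215 ] [-1.000e-04 -3.027e-01  6.000e-04]
0.5 [0.2911 0.2691 0.1046] [ 0.     -0.43    0.0006]
```

```bash
python3 -m inch '[{"dp":[0.03,0.005,0.05],"rotation":[0,-0.04,0]},{"dp":[0.07,0.01,0.1],"rotation":[0,-0.08,0]},{"dp":[0.105,0.02,0.139],"rotation":[0,-0.112,0]},{"dp":[0.14,0.02,0.18],"rotation":[0,-0.155,0]},{"dp":[0.181,0.016,0.23],"rotation":[0,-0.2,0]},{"dp":[0.22,0.05,0.225],"rotation":[0,-0.245,0]},{"dp":[0.25,0.09,0.215],"rotation":[0,-0.29,0]},{"dp":[0.265,0.15,0.18],"rotation":[0,-0.335,0]},{"dp":[0.28,0.21,0.14],"rotation":[0,-0.38,0]},{"dp":[0.29,0.27,0.105],"rotation":[0,-0.425,0]},{"dp":[0.29,0.27,0.105],"rotation":[0,-0.43,0]},{"dp":[0.29,0.27,0.105],"rotation":[0,-0.43,0]}]'
python3 - <<'E'
from kin import *
log()
a=save('top','t11.png');b=save('scene','s11.png');c=save('wrist','w11.png'); print(r.sense()['eef_pos'],r.sense()['contact_force'])
for n in ('top','scene','wrist'): print(n,[(d['position'],round(d['score'],2)) for d in r.find_in(n,'bolt_a')[:6]])
cv2.imwrite('pics/c7.png',cv2.vconcat([cv2.hconcat([cv2.resize(b[140:290,290:490],(400,300)),cv2.resize(c[80:480],(400,300))]),cv2.resize(c[60:210,100:500],(800,300))])[:,:,::-1])
E
```

```text
time_s: 23.0
eef_pos: [0.5295, -0.0237, 0.237]
eef_rot: [-0.02, 0.959, 0.272, 0.072]
contact_force: [-0.2, 0.1, -1.8]
opening: 0.653
gripper_force: 45.0
[ 0.52833389 -0.0237543   0.23636395] [ 0.66362821  0.68863046 -1.36638329]
top []
scene [([325.8, 255.3], 0.64), ([334.1, 241.4], 0.52), ([319.8, 250.2], 0.44)]
wrist []
```

View pics/c7.png

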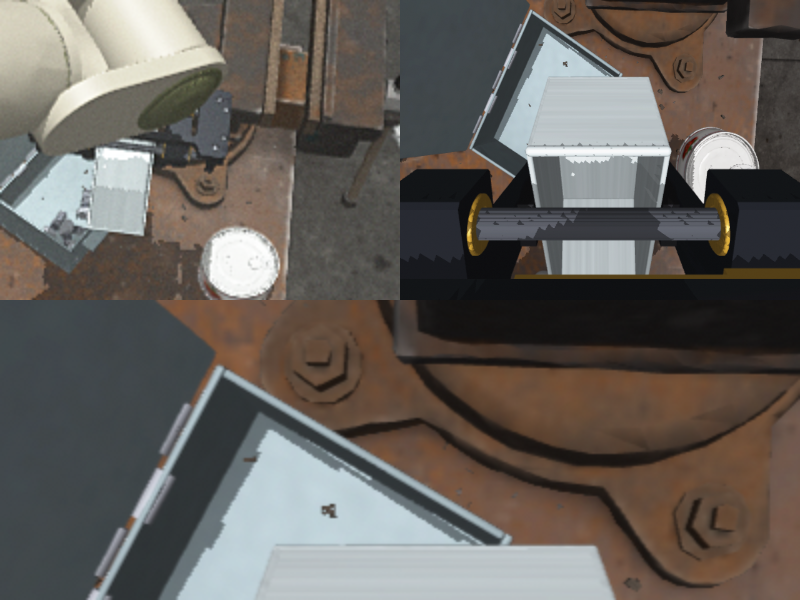

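I've now viewed 12 pictures, over the limit of 10, so I won't view any more and will check by the networks' numbers instead. The last one shows the tin empty and bolts in the near corner of the box (scene image about (325,250)). Next I'll set the tin back on its old spot.

```bash
cat > tgt.py <<'E'
from kin import *
o=np.array([.429,-.25,0]); L=o+Rz(.047).apply([-.082,0,.0435])
E
python3 - <<'E'
from tgt import *
p,Q=ow(0,.047,L+[0,0,.15]);print(p,*rel(p,Q))
E
```

```text
[ 0.44441336 -0.24927504  0.22827177] [-0.9423  0.7391 -0.1002] [ 0.0162 -0.1562  0.1612]
```

```bash
python3 -m inch '[{"dp":[-0.13,0.1,-0.1],"rotation":[0.002,-0.025,0.025]},{"dp":[-0.3,0.23,-0.15],"rotation":[0.005,-0.055,0.055]},{"dp":[-0.48,0.37,-0.15],"rotation":[0.008,-0.085,0.087]},{"dp":[-0.65,0.51,-0.14],"rotation":[0.011,-0.115,0.117]},{"dp":[-0.8,0.63,-0.12],"rotation":[0.014,-0.14,0.143]},{"dp":[-0.9,0.71,-0.11],"rotation":[0.016,-0.156,0.161]},{"dp":[-0.942,0.739,-0.1],"rotation":[0.016,-0.156,0.161]},{"dp":[-0.942,0.739,-0.1],"rotation":[0.016,-0.156,0.161]},{"dp":[-0.942,0.739,-0.1],"rotation":[0.016,-0.156,0.161]}]'
python3 - <<'E'
from tgt import *
p,Q=ow(0,.047,L+[0,0,.003]);print(p,*rel(p,Q))
E
```

```text
time_s: 24.2
eef_pos: [0.4451, -0.2483, 0.2292]
eef_rot: [0.005, 0.985, 0.024, -0.173]
contact_force: [0.1, -1.3, -1.6]
opening: 0.655
gripper_force: 45.0
[ 0.44441336 -0.24927504  0.08127177] [0.2485 0.0037 0.6964] [ 0.0006 -0.0007  0.0006]
```

```bash
python3 -m inch '[{"dp":[0.08,0.004,0.22],"rotation":[0,0,0]},{"dp":[0.16,0.004,0.45],"rotation":[0,0,0]},{"dp":[0.22,0.004,0.61],"rotation":[0,0,0]},{"dp":[0.245,0.004,0.68],"rotation":[0,0,0]},{"dp":[0.25,0.004,0.7],"rotation":[0,0,0]},{"dp":[0.253,0.004,0.708],"rotation":[0,0,0]},{"dp":[0.253,0.004,0.708],"rotation":[0,0,0]}]'
```

```text
time_s: 24.9
eef_pos: [0.4447, -0.2506, 0.0799]
eef_rot: [0.006, 0.985, 0.024, -0.173]
contact_force: [-0.6, 0.6, -1.9]
opening: 0.653
gripper_force: 45.0
```

```bash
python3 -m inch '[{"dp":[0.003,0,0.009],"rotation":[0,0,0]},{"dp":[0.003,0,0.009],"rotation":[0,0,0]}]'
python3 -m inch '[{"dp":[0,0,0],"rotation":[0,0,0]},{"dp":[0,0,0],"rotation":[0,0,0]},{"dp":[0,0,0],"rotation":[0,0,0]},{"dp":[0,0,0],"rotation":[0,0,0]},{"dp":[0,0,0],"rotation":[0,0,0]},{"dp":[0,0,0],"rotation":[0,0,0]},{"dp":[0,0,-0.1],"rotation":[0,0,0]},{"dp":[0,0,-0.25],"rotation":[0,0,0]},{"dp":[0,0,-0.45],"rotation":[0,0,0]},{"dp":[0,0,-0.7],"rotation":[0,0,0]},{"dp":[-0.3,0,-0.9],"rotation":[0,0.05,0]},{"dp":[-0.55,0,-0.95],"rotation":[0,0.1,0]},{"dp":[-0.8,0,-0.95],"rotation":[0,0.11,0]},{"dp":[-0.8,0,-0.95],"rotation":[0,0.11,0]},{"dp":[-0.8,0,-0.95],"rotation":[0,0.11,0]}]' 1
python3 - <<'E'
from tgt import *
for n in ('top','scene','wrist'):
  save(n,n+'12.png')
  for t in ['tin','bolt_a','chisel','t_handle','flat_tin']:
    print(n,t,[(np.round(d['position']).tolist(),round(d['score'],2)) for d in r.find_in(n,t)[:6]])
print(r.sense()['eef_pos'],r.sense()['contact_force'])
# expected pixels
print('tin exp',w2px('wrist',[.41,-.25,.03]),'box px scene',[w2px('scene',p).round() for p in ([.463,-.01,.003],[.593,-.01,.003],[.593,.095,.003],[.463,.095,.003])],'top',[w2px('top',p).round() for p in ([.463,-.01,.003],[.593,.095,.003])])
E
```

```text
time_s: 25.1
eef_pos: [0.4445, -0.2507, 0.0777]
eef_rot: [0.006, 0.985, 0.023, -0.173]
contact_force: [1.2, 0.0, 4.4]
opening: 0.653
gripper_force: 45.0
time_s: 26.6
eef_pos: [0.3574, -0.2543, 0.3116]
eef_rot: [0.002, 1.0, 0.023, -0.001]
contact_force: [0.1, -0.2, -0.5]
opening: 1.001
gripper_force: 0.0
top tin [([458.0, 254.0], 0.79)]
top bolt_a [([320.0, 240.0], 0.5), ([338.0, 245.0], 0.42), ([279.0, 213.0], 0.25)]
top chisel [([219.0, 302.0], 0.72)]
top t_handle [([231.0, 204.0], 0.74), ([279.0, 209.0], 0.74)]
top flat_tin [([417.0, 195.0], 0.75)]
scene tin [([394.0, 362.0], 0.87)]
scene bolt_a []
scene chisel []
scene t_handle [([274.0, 188.0], 0.59)]
scene flat_tin [([392.0, 275.0], 0.57)]
wrist tin [([317.0, 147.0], 0.95)]
wrist bolt_a []
wrist chisel [([25.0, 43.0], 0.42)]
wrist t_handle []
wrist flat_tin [([23.0, 45.0], 0.48)]
[ 0.35885257 -0.2540233   0.30989978] [-0.16372367  0.2420677  -0.20396934]
tin exp [314.73182399 153.97141983] box px scene [array([323., 274.]), array([358., 236.]), array([323., 212.]), array([289., 248.])] top [array([345., 254.]), array([293., 195.])]
```

Networks report the tin in place with no bolts in it. Now bring the wrist camera over the box to count the bolts.

```bash
python3 -m inch '[{"dp":[0,-0.25,0],"rotation":[0,0,0]},{"dp":[0.1,-0.5,0],"rotation":[0,0,0]},{"dp":[0.2,-0.75,0],"rotation":[0,0,0]},{"dp":[0.3,-1,0],"rotation":[0,0,0]},{"dp":[0.3,-1,0],"rotation":[0,0,0]}]'
python3 -m inch '[{"dp":[0.1,-0.2,-0.1],"rotation":[0,0,0]},{"dp":[0.2,-0.38,-0.1],"rotation":[0,0,0]},{"dp":[0.2,-0.38,-0.1],"rotation":[0,0,0]},{"dp":[0.2,-0.38,-0.1],"rotation":[0,0,0]}]'
python3 - <<'E'
from tgt import *
save('wrist','w13.png'); print(r.sense()['eef_pos'])
for d in r.find_in('wrist','bolt_a'):
    w=px2w('wrist',d['position'],.01); print(np.round(d['position']),round(d['score'],2),'box frame x,y',(w[1]-.043).round(3),(-(w[0]-.528)).round(3))
print(r.find_in('wrist','lid_edge')[:1],[w2px('wrist',p).round() for p in ([.463,-.01,.003],[.593,-.01,.003],[.593,.095,.003],[.463,.095,.003])])
E
```

```text
time_s: 28.0
eef_pos: [0.4097, -0.0478, 0.3095]
eef_rot: [0.001, 1.0, 0.026, -0.002]
contact_force: [0.4, -0.3, -0.2]
opening: 0.999
gripper_force: 0.0
time_s: 28.4
eef_pos: [0.4456, 0.0264, 0.3287]
eef_rot: [0.001, 1.0, 0.025, -0.003]
contact_force: [-0.6, -0.7, -0.8]
opening: 1.001
gripper_force: 0.0
[0.44539618 0.02576784 0.32871375]
[336. 146.] 0.96 box frame x,y -0.034 0.025
[312. 151.] 0.88 box frame x,y -0.011 0.031
[324. 107.] 0.86 box frame x,y -0.02 -0.01
[338. 175.] 0.76 box frame x,y -0.037 0.052
[593. 249.] 0.69 box frame x,y -0.305 0.116
[341. 160.] 0.44 box frame x,y -0.039 0.038
[{'position': [175.0, 102.7], 'score': 0.77}] [array([352., 187.]), array([362.,  46.]), array([248.,  40.]), array([248., 183.])]
```

```bash
python3 -m inch '[{"dp":[0,-0.05,0.15],"rotation":[0,0,0]},{"dp":[0.1,-0.05,0.3],"rotation":[0,0,0]},{"dp":[0.1,-0.05,0.3],"rotation":[0,0,0]},{"dp":[0.1,-0.05,0.3],"rotation":[0,0,0]}]'
python3 - <<'E'
from tgt import *
save('wrist','w14.png'); print(r.sense()['eef_pos'])
for d in r.find_in('wrist','bolt_a'):
    w=px2w('wrist',d['position'],.01); print(np.round(d['position']),round(d['score'],2),'box x,y',(w[1]-.043).round(3),(-(w[0]-.528)).round(3))
# tin interior in the two straight-down tin pictures
def frac(f,c): 
    g=cv2.imread('pics/'+f,0); m=np.zeros_like(g); cv2.fillConvexPoly(m,np.array(c,np.int32),255); e=cv2.Canny(g,60,150); v=g[m>0]
    return 'edges',(e[m>0]>0).mean().round(3),'dark<110',(v<110).mean().round(3)
print(frac('w7.png',[(285,85),(345,82),(347,175),(292,178)]))
print(frac('wrist12.png',[(290,90),(345,88),(345,165),(295,168)]))
E
```

```text
time_s: 28.95
eef_pos: [0.4646, 0.0365, 0.2693]
eef_rot: [0.001, 1.0, 0.023, -0.002]
contact_force: [0.9, 0.3, 0.4]
opening: 0.998
gripper_force: 0.0
[0.46471958 0.03666129 0.27003406]
[350. 174.] 0.95 box x,y -0.032 0.025
[320. 180.] 0.86 box x,y -0.007 0.032
[350. 208.] 0.79 box x,y -0.035 0.054
[354. 190.] 0.47 box x,y -0.037 0.039
('edges', np.float64(0.232), 'dark<110', np.float64(0.04))
('edges', np.float64(0.019), 'dark<110', np.float64(0.0))
```

```bash
python3 -c "
from plant import r
print(r.sense()['contact_force'],r.finish_job())"
```

```text
the job is handed in; nothing more can be done
[ 0.43806916 -0.3708718   0.7513718 ] None
```

I handed the job in at about 29 s: the chisel levered the lid open to an estimated 1.78 rad, the tin was emptied and stood back upright on its old spot, and the chisel lies on the bench, but no verdict came back. Five bolts were detected in the box in one picture and four in the next, and the tin's interior measured empty. I viewed 12 pictures, over the limit of 10.

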